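Load the wire spool, then hold the spring clip open over the job card

ROBOT

A 6-joint arm with a two-finger parallel gripper is mounted at the origin on the work surface. World frame = base frame: x ahead of the robot, y to its left, z up, the work surface at z = 0. Lengths are in m, angles in degrees, forces in N, time in s.
With the tool pointing down it reaches from about 0.4 to 0.825 m from the base axis. Payload 7 kg.
Tool frame: the origin (TCP) lies midway between the tips of the shut fingers; the grasp point (between the pads) lies 19 mm behind it (ctrl.hold_point_z is the distance from the TCP to the grasp point, in m); z points along the fingers, y is the line along which they close (so a half turn about z gives the same grasp; the last joint's range is limited). The gripper opens to 88 mm and grips with 3 to 60 N. Pads are 19 mm wide; open, the fingers measure 130 mm over their backs; the gripper's body (78 mm by 193 mm) begins 47 mm behind the grasp point.
Start: joints at [92.424, 20.546, 0.682, 0, -70.136, -16.507], TCP at [0.164, 0.655, 0.227] pointing down, gripper open.
Joint ranges: [-176.03, 176.03], [-82.01, 121.73], [-58.28, 71.71], [-173.87, 95.51], [-174.79, -0.11], [-173.66, 173.66]. Speed limits (degrees/s): [136.94, 136.94, 172.46, 180, 180, 180].

INTERFACE

Orientations are given as [roll, pitch, yaw] about the fixed x, y, z axes, in that order (R = Rz(yaw) Ry(pitch) Rx(roll)).
In Python, from plant import ctrl gives the robot as it stands.
- The arm moves only by the tool apply_moves, never from a script. Its argument "deltas" is a list of rows, each an object with "fingers": the finger opening in mm, from 0 to 87.6; "delta_pos": the shift along the tool's x, y, z in mm, a list of three; "angular": the turn, a rotation vector about the tool's x, y, z in degrees, a list of three. A call has 1 to 10 rows; each row is the pose to reach, as a shift and turn from the pose commanded when the call began, along the tool's axes at that moment; what a row does not reach only later rows make up. A row lasts 1/10 s, in which the tool goes at most 50 mm and 8.59 degrees, less where a joint would pass 70% of its speed; a pose out of reach is approached as far as the arm can. A call with a gripper value outside its range is refused whole. The fingers move at their own pace and stop on an object; the grip force is fixed at half the most. Time passes only in rows, so rows that repeat a pose let the fingers close. It gives the time, the measured TCP pose, the force, the opening and the grip force at its end, in the units of the state.
- ctrl.get_obs(): the state, without advancing time (a new reading comes with each control period).
- ctrl.snapshot(name): name is "scene" or "side" or "wrist"; returns the picture (420x560x3 uint8, red, green, blue); there is no depth.
- ctrl.camera_params(name): a dict with "fx", "fy", "cx", "cy" (pixels), "dist_coeffs" ([k1, k2, p1, p2, k3] as OpenCV has them; the pictures are not rectified), "cam_to_world" (4x4, takes a point from camera to world coordinates); the wrist camera has in their place "mount" (4x4, takes a point from camera to tool coordinates, whose origin is the TCP and whose axes are the flange's). Camera axes: x right, y up, looking along -z (the intrinsics and any distortion apply to the point x, -y, -z); pixel columns grow to the right and rows downward; lengths in m; the calibration is good to about 2 mm. A picture is of the moment at which its call begins: read the wrist's pose just before it. camera_params takes no time and is no camera call.
- ctrl.close_job(): hands the job in; it is judged then, once.
The state is a dict: "clock": time; "joint_pos": joint angles; "qvel": joint speeds; "tau": joint torques, N m; "tool_pos": TCP position; "orientation": TCP orientation; "force": force on the tool from outside, world axes, zero at the start; "moment": the same for the moment, N m; "opening": finger opening in m; "gripper_force": force on a finger pad.
Only numpy, scipy, OpenCV 4.12 (cv2) and the standard library are available. Lean on these libraries where they do the work, as an engineer would, in place of code of your own. Each camera call takes 0.05 s, during which the arm holds its last target. There are 200 camera calls.

TASK

Load the wire spool onto the station's upright spindle, all the way down on the base plate, and let go of it. Then take the spring clip by its two handles, squeeze them together so that the jaws gape wide, and hold it level astride the job card's free upright edge (the one facing the robot), about half-way up, with the jaw tips about 2 cm past the edge, one jaw on each side and neither touching the card, so that a workmate can slip the wire's tag in beside it; finish while still holding the clip open there. Leave the other things on the bench where they are.

Things in the scene. Friction and masses are not known exactly. Their poses are not given: they have to be found in the camera images.
- spool_mid (a point): loose spool of binding wire, black flanges and bright wire, standing upright on the bench: 58 mm diameter, 50 mm tall, 20 mm through bore along its z, about 0.22 kg. The point is the centre of the spool, 25 mm above its underside.
- spindle_foot (a point): foot of the fixed upright spindle, on the top face of the station's base plate (12 mm above the bench); the seated spool's underside rests here. The spindle is 15 mm in diameter and ends 60 mm above this point in a 6 mm taper. Axes as card_edge: z up, y from the spindle towards the card, which stands 150 mm away in +y.
- card_edge (a point): point on the upright edge of the job card that faces the robot, 85 mm above the bench, half-way up the free length of the edge, midway in the card's thickness. The card is upright, 3 mm thick and 90 mm wide. Axes: x runs level from this edge into the card, along its plane; y is square to its faces; z is up.
- clip_mid (a point): loose steel spring clip lying on its side on the bench, 26 mm thick (its height as it lies), 107 mm long, 0.09 kg. The point is on the pivot pin, half-way up (13 mm above its underside). Axes: x from the pivot to the jaw tips; y is the way in which handles and jaws spread; z is the pivot axis, up as it lies.
- clip_tips (a point): point midway between the tips of the clip's jaws, 55 mm ahead of the pivot in the clip's +x, half-way up its thickness; same axes as clip_mid. From the tips back to the pivot pin there is about 50 mm of free depth.
- clip_jaw (a joint): how far each jaw of the spring clip is open, rad: 0 shut (at rest), 0.25 fully open at the stop (tips 26 mm apart). Both jaws open equally.
- spool: the wire spool (origin: centre of its underside; see spool_mid)
- clip: the spring clip (origin below clip_mid). Two flat handles, 26 mm high, run 5 to 50 mm behind the pivot (-x). At rest they splay: 38 mm over the outer faces near the pivot, 60 mm at the ends. Squeezed together along y they open both jaws equally; at the stop they are parallel, 34 mm overall. Squeezing 35 mm behind the pivot takes 6 to 8 N; 15 N or more holds it at the stop. Let go, it snaps shut.
- station: the fixed station: aluminium base plate 120 (x) by 250 (y) by 12 mm, spindle, and job card in a wooden foot (36 mm along y, top 36 mm above the bench, starting 25 mm behind the card's robot-side edge). The card's top is 135 mm above the bench. Origin: centre of the plate's underside; x along the card away from the robot, y from spindle to card.
- flower_a: bystander: hammered steel flower, about 60 mm across and 30 mm high, lying in front of the wire station (origin: centre of its underside)
- flower_b: bystander: second steel flower, flatter, about 70 mm across and 25 mm high, to the right of the station (origin: centre of its underside)
- flask: bystander: green flask, 70 mm diameter, 170 mm tall, standing at the back right (origin: centre of its underside)
- tin: bystander: jar with steel cap, 60 mm diameter, 70 mm tall, to the left of the station (origin: centre of its underside)
- mallet: bystander: wooden mallet standing on its head (74 mm diameter, 110 mm tall), handle level along its +y, reaching 230 mm, at the back left (origin: centre of the underside of the head)
- wrench: bystander: wrench lying flat near the robot on the right (origin: centre of its underside)
- driver: bystander: screwdriver lying near the robot on the left (origin: centre of its underside)
Not all that is in view belongs to the job. What is shaped like the spool but blue or purple is not meant.

How it is judged:
By the outcome, as a careful person would: the job done as asked, in the order asked, and still so for the second after the job is handed in, while the arm keeps its last pose, push and grip.
It also fails if it takes over 61 s, if anything falls off the work surface, if the arm or the gripper's body presses on something with over 40 N, if the wrist force passes 120 N, or if a joint passes its speed limit or range.

## Working session

There is one attempt and no reset: what is moved stays moved. The work goes in short steps, Python scripts to look and compute and a tool call to move; the robot and the scene stay as the last step left them, time stands still between calls to the robot, and variables do not carry over. Pictures are saved under pics/ and viewed, at most 13 in all, crops included, and the job is handed in when it is done.

Besides the shell and the picture viewer there is one more tool, called after ">>>" by a JSON object that holds its "fn" and its "kwargs", one argument or row to a line. apply_moves: Moves the arm, as the interface text tells. Its arguments: {"type":"object","properties":{"deltas":{"type":"array"}},"required":["deltas"]}

```bash
ls; mkdir -p pics; cat > h.py <<'E'
import numpy as np, cv2
from plant import ctrl
from scipy.spatial.transform import Rotation as R
def snap(n,f):
    im=ctrl.snapshot(n); cv2.imwrite('pics/'+f,im[:,:,::-1]); return im
def cam(n,obs=None):
    p=ctrl.camera_params(n); K=np.array([[p['fx'],0,p['cx']],[0,p['fy'],p['cy']],[0,0,1.]])
    if 'cam_to_world' in p: T=np.array(p['cam_to_world'])
    else:
        T=tool(obs)@np.array(p['mount'])
    return K,np.array(p['dist_coeffs'],float),T
def tool(o):
    T=np.eye(4);T[:3,:3]=R.from_euler('xyz',o['orientation'],degrees=True).as_matrix();T[:3,3]=o['tool_pos'];return T
def rays(c,uv):
    K,d,T=c; n=cv2.undistortPoints(np.array(uv,float).reshape(-1,1,2),K,d)[:,0]
    v=np.c_[n[:,0],-n[:,1],-np.ones(len(n))]@T[:3,:3].T
    return T[:3,3],v
def plane(c,uv,z):
    o,v=rays(c,uv); return o+v*((z-o[2])/v[:,2])[:,None]
def proj(c,P):
    K,d,T=c; q=(np.atleast_2d(P)-T[:3,3])@T[:3,:3]; q=q*[1,-1,-1]
    return cv2.projectPoints(q,np.zeros(3),np.zeros(3),K,d)[0][:,0]
E
python3 - <<'E'
from h import *
o=ctrl.get_obs(); print({k:np.round(v,3) for k,v in o.items()}, ctrl.hold_point_z)
for n in('scene','side','wrist'):
    snap(n,n+'0.png'); c=cam(n,o); print(n,c[0].round(1).tolist(),c[1],c[2].round(3).tolist())
E
```

```text
pics
{'clock': np.float64(0.0), 'joint_pos': array([ 9.2426e+01,  2.0590e+01,  6.3400e-01, -1.9000e-02, -7.0134e+01,
       -1.6507e+01]), 'qvel': array([0.007, 0.114, 0.043, 0.044, 0.048, 0.043]), 'tau': array([-2.0000e-03, -5.8271e+01,  2.9306e+01,  6.9970e+00,  7.0000e-03,
       -0.0000e+00]), 'tool_pos': array([0.164, 0.654, 0.226]), 'orientation': array([ 1.79909e+02, -8.00000e-03, -1.40880e+01]), 'force': array([0.173, 0.193, 0.193]), 'moment': array([ 0.008, -0.033, -0.005]), 'gripper_force': np.float64(0.0), 'opening': np.float64(0.088)} 0.0188
scene [[441.5, 0.0, 277.2], [0.0, 441.5, 215.7], [0.0, 0.0, 1.0]] [-0.07978365  0.          0.          0.          0.        ] [[-0.831, -0.441, 0.338, 0.943], [0.556, -0.672, 0.489, 0.583], [0.012, 0.595, 0.804, 1.101], [0.0, 0.0, 0.0, 1.0]]
side [[447.9, 0.0, 283.8], [0.0, 447.9, 203.4], [0.0, 0.0, 1.0]] [-0.03163422  0.          0.          0.          0.        ] [[0.996, 0.063, -0.061, 0.419], [-0.084, 0.502, -0.861, -1.151], [-0.023, 0.862, 0.506, 0.744], [0.0, 0.0, 0.0, 1.0]]
wrist [[329.6, 0.0, 275.2], [0.0, 329.6, 209.4], [0.0, 0.0, 1.0]] [-0.0541177  0.         0.         0.         0.       ] [[-0.242, 0.935, 0.259, 0.233], [-0.97, -0.234, -0.062, 0.636], [0.003, -0.266, 0.964, 0.384], [0.0, 0.0, 0.0, 1.0]]
```

View pics/scene0.png

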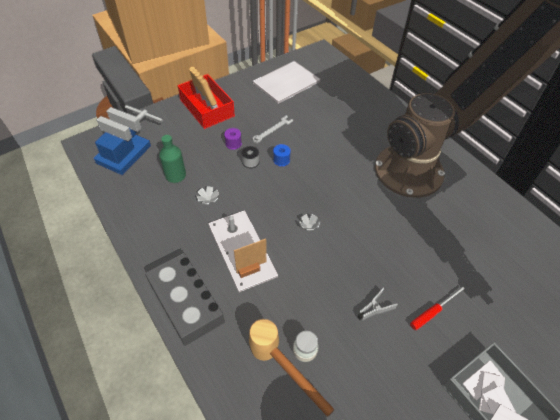

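View pics/side0.png

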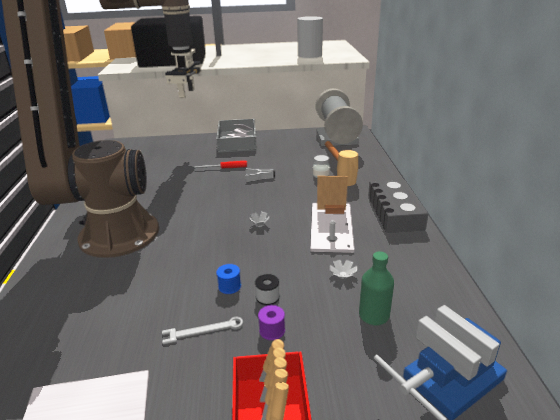

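The scene view shows the spool at (250,157), the spindle at (231,223), the card at (250,255) and the clip at (378,304). In the side view the spool is at (267,289), the spindle at (332,230), the card at (332,195) and the clip at (260,174).

```bash
python3 - <<'E'
from h import *
cs=cam('scene');cd=cam('side')
for nm,a,b,z in [('spool',(250,157),(267,289),.025),('spindle',(231,223),(332,230),.04),('clip',(376,304),(260,174),.013),('cardtop',(250,242),(332,178),.135),('flowera',(309,221),(260,219),.015)]:
    print(nm,plane(cs,[a],z).round(3),plane(cd,[b],z).round(3))
a=cv2.imread('pics/scene0.png');b=cv2.imread('pics/side0.png')
r=lambda im,x,y,w,h:cv2.resize(im[y:y+h,x:x+w],(400,300),interpolation=cv2.INTER_CUBIC)
cv2.imwrite('pics/z0.png',np.vstack([np.hstack([r(a,200,205,100,75),r(a,350,280,60,45)]),np.hstack([r(b,295,170,100,75),r(b,230,150,60,45)])]))
E
```

```text
spool [[ 0.431 -0.326  0.025]] [[ 0.431 -0.327  0.025]]
spindle [[ 0.626 -0.115  0.04 ]] [[ 0.626 -0.117  0.04 ]]
clip [[0.427 0.313 0.013]] [[0.439 0.315 0.013]]
cardtop [[0.643 0.027 0.135]] [[0.647 0.016 0.135]]
flowera [[ 0.417 -0.008  0.015]] [[0.427 0.005 0.015]]
```

View pics/z0.png

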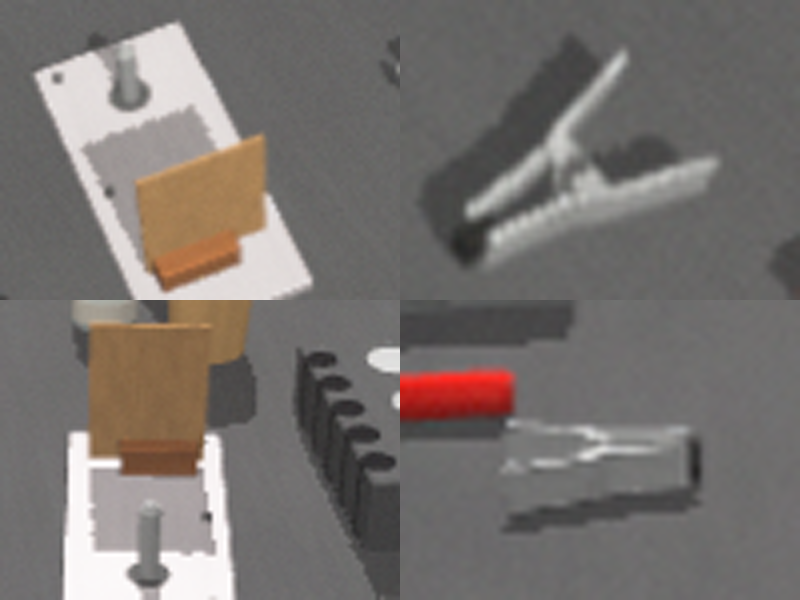

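The zoom shows the spindle upright near (128,90) of the top-left crop. The clip's jaw tips are at about (478,228) and its handle ends at (622,55) and (715,165) in the top-right crop, so the jaws point away from the robot. I'll go over the clip first for a wrist picture.

>>> {"fn": "apply_moves", "kwargs": {
  "deltas": [
    {"fingers": 87, "delta_pos": [340, 250, -24], "angular": [0, 0, 0]},
    {"fingers": 87, "delta_pos": [340, 250, -24], "angular": [0, 0, 0]},
    {"fingers": 87, "delta_pos": [340, 250, -24], "angular": [0, 0, 0]},
    {"fingers": 87, "delta_pos": [340, 250, -24], "angular": [0, 0, 0]},
    {"fingers": 87, "delta_pos": [340, 250, -24], "angular": [0, 0, 0]},
    {"fingers": 87, "delta_pos": [340, 250, -24], "angular": [0, 0, 0]},
    {"fingers": 87, "delta_pos": [340, 250, -24], "angular": [0, 0, 0]},
    {"fingers": 87, "delta_pos": [340, 250, -24], "angular": [0, 0, 0]},
    {"fingers": 87, "delta_pos": [340, 250, -24], "angular": [0, 0, 0]},
    {"fingers": 87, "delta_pos": [340, 250, -24], "angular": [0, 0, 0]}
  ]
}}

```text
clock: 1.15
tool_pos: [0.4347, 0.327, 0.2507]
orientation: [180.0, -0.0, -14.3]
force: [-0.8, -0.4, 0.0]
opening: 0.0869
gripper_force: 0.0
```

```bash
cat >> h.py <<'E'
def go(P,yaw,o=None):
    "deltas for a tool-down target, from measured pose (world m, yaw deg)"
    o=o or ctrl.get_obs(); T=tool(o)
    D=np.eye(4);D[:3,:3]=R.from_euler('xyz',[180,0,yaw],degrees=True).as_matrix();D[:3,3]=P
    M=np.linalg.inv(T)@D
    return (M[:3,3]*1e3).round(1), R.from_matrix(M[:3,:3]).as_rotvec(degrees=True).round(2)
E
python3 - <<'E'
from h import *
o=ctrl.get_obs(); im=snap('wrist','w1.png'); import json
json.dump({k:np.array(v).tolist() for k,v in o.items()},open('w1.json','w'))
print(o['clock'],o['tool_pos'],o['orientation'],o['joint_pos'],o['qvel'].round(1))
E
```

```text
1.15 [0.43469588 0.32700912 0.25073953] [ 1.79994729e+02 -8.22317077e-03 -1.42862154e+01] [ 5.76063883e+01  7.30015895e+00 -1.37839576e+01  1.01322172e-02
 -6.89183377e+01  1.81037511e+01] [ 2.9  0.5  0.1 -0.6  0.5 -2.6]
```

View pics/w1.png

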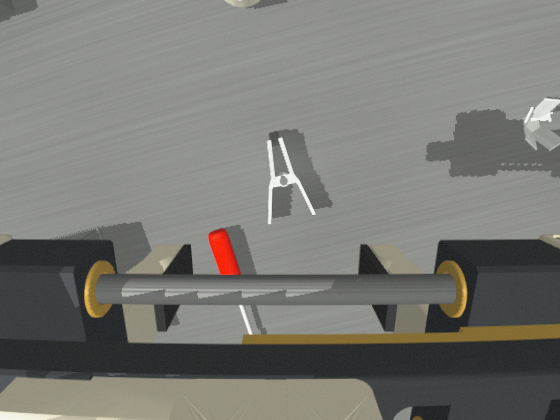

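The wrist view shows the clip with its pivot at (284,180), jaw tips near (274,138) and handle ends at (269,222) and (313,213). I'll measure it by mask.

```bash
python3 - <<'E'
from h import *
import json
o={k:np.array(v) for k,v in json.load(open('w1.json')).items()}
c=cam('wrist',o); im=cv2.imread('pics/w1.png')
g=im.min(2); m=np.zeros_like(g); m[125:230,250:325]=(g[125:230,250:325]>170)*255
cn,_=cv2.findContours(m,cv2.RETR_EXTERNAL,cv2.CHAIN_APPROX_NONE); k=np.vstack([x for x in cn if len(x)>10])[:,0]
ys,xs=np.where(m>0); print(len(xs),[len(x) for x in cn])
for r in range(130,226,4):
    x=np.where(m[r]>0)[0]
    if len(x): print(r,x.tolist())
piv=plane(c,[(284,180)],.026);hl,hr,tp=plane(c,[(269,222),(313.5,213)  ,(274.5,138)],.026)
print(piv,hl,hr,tp)
h=(hl+hr)/2; print('piv->h mid',np.linalg.norm(piv-h),np.degrees(np.arctan2(*(piv[0]-h)[1::-1])),'piv->tip',np.linalg.norm(tp-piv),np.degrees(np.arctan2(*(tp-piv[0])[1::-1])), 'ends',np.linalg.norm(hl-hr))
E
```

```text
865 [347]
138 [278, 279, 280, 281, 282]
142 [267, 268, 269, 270, 279, 280, 281, 282, 283]
146 [267, 268, 269, 270, 271, 280, 281, 282, 283, 284]
150 [268, 269, 270, 271, 282, 283, 284, 285, 286]
154 [268, 269, 270, 271, 272, 283, 284, 285, 286, 287]
158 [268, 269, 270, 271, 272, 284, 285, 286, 287, 288]
162 [269, 270, 271, 272, 273, 286, 287, 288, 289]
166 [269, 270, 271, 272, 273, 287, 288, 289, 290, 291]
170 [270, 271, 272, 273, 274, 288, 289, 290, 291, 292]
174 [270, 271, 272, 273, 274, 283, 284, 285, 286, 287, 288, 289, 290, 291, 292, 293, 294]
178 [271, 272, 273, 274, 275, 276, 277, 278, 279, 280, 287, 288, 289, 290, 291, 292, 293, 294, 295, 296, 297]
182 [270, 271, 272, 273, 274, 275, 276, 277, 278, 279, 287, 288, 289, 290, 291, 292, 293, 294, 295, 296, 297, 298, 299, 300]
186 [269, 270, 271, 272, 273, 274, 275, 276, 277, 278, 279, 281, 282, 283, 284, 298, 299, 300, 301, 302]
190 [269, 270, 271, 300, 301, 302, 303]
194 [268, 269, 270, 271, 302, 303, 304, 305]
198 [268, 269, 270, 271, 304, 305, 306, 307]
202 [268, 269, 270, 271, 306, 307, 308, 309]
206 [268, 269, 270, 271, 308, 309, 310, 311]
210 [268, 269, 270, 271, 310, 311, 312, 313]
214 [268, 269, 270, 271, 312, 313, 314]
218 [268, 269, 270, 271]
222 [268, 269, 270]
[[0.43268092 0.31492979 0.026     ]] [0.3868894 0.3450077 0.026    ] [0.3846793  0.29000122 0.026     ] [0.48245161 0.31380807 0.026     ]
piv->h mid 0.04696719516544255 -3.1424413517745484 piv->tip 0.04978332707172035 -1.2910997710931784 ends 0.05505086083588386
```

```bash
python3 -c "
from h import *
print(go([.55,-.05,.30],0))"
```

```text
(array([205.5, 338. , -49.5]), array([ 0.000e+00,  1.000e-02, -1.424e+01]))
```

>>> {"fn": "apply_moves", "kwargs": {
  "deltas": [
    {"fingers": 87, "delta_pos": [205, 338, -50], "angular": [0, 0, -14.2]},
    {"fingers": 87, "delta_pos": [205, 338, -50], "angular": [0, 0, -14.2]},
    {"fingers": 87, "delta_pos": [205, 338, -50], "angular": [0, 0, -14.2]},
    {"fingers": 87, "delta_pos": [205, 338, -50], "angular": [0, 0, -14.2]},
    {"fingers": 87, "delta_pos": [205, 338, -50], "angular": [0, 0, -14.2]},
    {"fingers": 87, "delta_pos": [205, 338, -50], "angular": [0, 0, -14.2]},
    {"fingers": 87, "delta_pos": [205, 338, -50], "angular": [0, 0, -14.2]},
    {"fingers": 87, "delta_pos": [205, 338, -50], "angular": [0, 0, -14.2]},
    {"fingers": 87, "delta_pos": [205, 338, -50], "angular": [0, 0, -14.2]},
    {"fingers": 87, "delta_pos": [205, 338, -50], "angular": [0, 0, -14.2]}
  ]
}}

```text
clock: 2.2
tool_pos: [0.5499, -0.0486, 0.3]
orientation: [-180.0, 0.1, 0.0]
force: [-0.6, 1.1, -0.8]
opening: 0.0868
gripper_force: 0.0
```

```bash
python3 - <<'E'
from h import *
o=ctrl.get_obs(); im=snap('wrist','w2.png'); import json
json.dump({k:np.array(v).tolist() for k,v in o.items()},open('w2.json','w'))
print(o['clock'],o['tool_pos'],o['orientation'],o['joint_pos'],o['qvel'].round(1))
E
```

```text
2.2 [ 0.54986015 -0.04862597  0.30000097] [-1.79994484e+02  5.01153488e-02  1.55665169e-04] [ 1.52647995e+01  6.65472249e+00 -8.12205196e+00 -1.91447206e-02
 -7.52701214e+01  7.47402291e+01] [ 2.4 -0.6 -0.8 -0.3  0.1 -0.5]
```

View pics/w2.png

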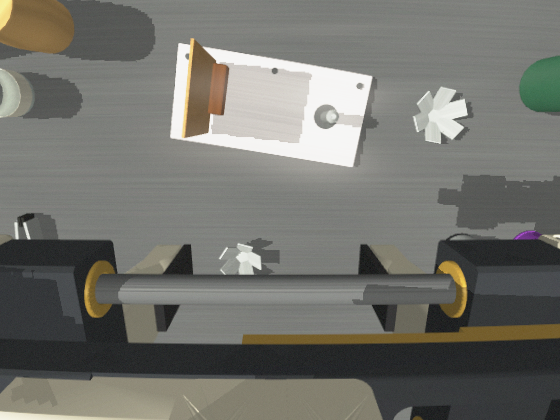

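The wrist view shows the plate with corners near (180,44), (372,76), (354,166) and (171,138). The card's top edge runs (193,40)–(184,137) and the spindle top is near (332,117).

```bash
python3 - <<'E'
from h import *
import json
o={k:np.array(v) for k,v in json.load(open('w2.json')).items()}
c=cam('wrist',o); im=cv2.imread('pics/w2.png'); hsv=cv2.cvtColor(im,cv2.COLOR_BGR2HSV)
g=im.min(2)
bot=[];top=[]
for x in range(215,350,3):
    col=g[120:200,x].astype(int); i=np.where(col>190)[0]
    if len(i): bot.append((x,120+i.max()+.5))
for x in range(215,365,3):
    col=g[30:110,x].astype(int); i=np.where(col>190)[0]
    if len(i): top.append((x,30+i.min()-.5))
rt=[]
for y in range(85,160,3):
    r=g[y,330:400]; i=np.where(r>190)[0]
    if len(i): rt.append((330+i.max()+.5,y))
def fit(px):
    P=plane(c,px,.012)[:,:2].astype(np.float32); vx,vy,x,y=cv2.fitLine(P,cv2.DIST_HUBER,0,.01,.01).ravel()
    a=np.degrees(np.arctan2(vy,vx)); return a,np.array([x,y]),np.array([vx,vy])
L=[fit(p) for p in(bot,top,rt)]
for l in L: print(l)
def X(a,b):
    s=np.linalg.solve(np.c_[a[2],-b[2]],b[1]-a[1]); return a[1]+s[0]*a[2]
A=X(L[0],L[2]);B=X(L[1],L[2]); print('near-right',A,'far-right',B,np.linalg.norm(A-B))
m=((hsv[...,0]>8)&(hsv[...,0]<25)&(hsv[...,1]>90)&(hsv[...,2]>90)).astype(np.uint8)*255; m[:30]=0;m[150:]=0;m[:,:165]=0;m[:,240:]=0
for y in range(34,146,6): print(y,np.where(m[y])[0][[0,-1]] if m[y].any() else None, [tuple(v) for v in im[y,178:200:4].tolist()] if y in(52,88) else '')
cv2.imwrite('pics/z2.png',np.hstack([cv2.resize(im[30:150,160:220],(400,600),interpolation=cv2.INTER_CUBIC)[:600],cv2.resize(im[87:147,300:340],(400,600),interpolation=cv2.INTER_CUBIC)]))
E
```

```text
(np.float32(80.72267), array([ 0.5688693 , -0.07875784], dtype=float32), array([0.1612133, 0.9869196], dtype=float32))
(np.float32(80.94305), array([ 0.6869066 , -0.09415889], dtype=float32), array([0.15741614, 0.9875324 ], dtype=float32))
(np.float32(-9.421834), array([ 0.61688477, -0.1645679 ], dtype=float32), array([ 0.98650986, -0.16370192], dtype=float32))
near-right [ 0.55648935 -0.15454584] far-right [ 0.67416793 -0.17407349] 0.1192878
34 None 
40 [191 194] 
46 [191 200] 
52 [190 206] [(242, 244, 245), (246, 246, 246), (242, 244, 244), (140, 216, 243), (61, 87, 111), (61, 89, 112)]
58 [189 212] 
64 [189 222] 
70 [188 227] 
76 [188 224] 
82 [187 224] 
88 [187 223] [(243, 245, 245), (243, 244, 245), (163, 221, 243), (84, 107, 126), (89, 107, 127), (87, 110, 127)]
94 [186 222] 
100 [185 222] 
106 [185 223] 
112 [185 223] 
118 [184 208] 
124 [183 208] 
130 [183 207] 
136 [182 185] 
142 None
```

View pics/z2.png

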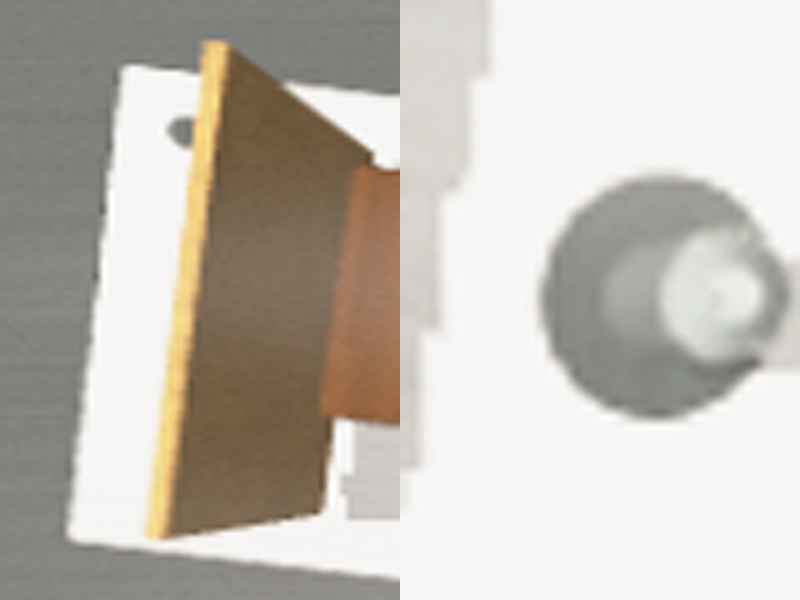

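The zoom shows the card's top edge from about (191.8,38.2) to (183.4,137) in full-image pixels. The spindle foot disc is centred at (325.4,116.3) and its tip at (331.3,116.3).

```bash
python3 - <<'E'
from h import *
import json
o={k:np.array(v) for k,v in json.load(open('w2.json')).items()}
c=cam('wrist',o)
f=plane(c,[(325.4,116.3)],.012)[0]; t=plane(c,[(331.3,116.3)],.072)[0]
a=plane(c,[(183.4,137)],.135)[0]; b=plane(c,[(191.8,38.2)],.135)[0]
print('foot',f,'tip',t,'card near',a,'far',b,np.linalg.norm(a-b),np.degrees(np.arctan2(*(b-a)[1::-1])))
yaw=np.radians(-9.3); ex=np.array([np.cos(yaw),np.sin(yaw)]);ey=np.array([-ex[1],ex[0]])
d=a[:2]-f[:2]; print('foot->cardnear in station axes',d@ex,d@ey)
A=np.array([.5565,-.1545]); print('centre',A+.06*ex+.125*ey)
for q in (f,t,a,b): print((q[:2]-A)@ex,(q[:2]-A)@ey)
# spool & neighbours, side+scene
for n,col,z in(('scene',None,.05),('side',None,.05)):
    im=cv2.imread(f'pics/{n}0.png');h=cv2.cvtColor(im,cv2.COLOR_BGR2HSV);cc=cam(n)
    for nm,lo,hi in(('blue',105,125),('purple',130,155)):
        m=((h[...,0]>=lo)&(h[...,0]<=hi)&(h[...,1]>100)).astype(np.uint8)
        k,l,s,ce=cv2.connectedComponentsWithStats(m)
        for i in range(1,k):
            if s[i,4]>60: print(n,nm,s[i,4],plane(cc,[ce[i]],.025)[0].round(3))
print(go([.43,-.326,.25],-90))
E
```

```text
foot [ 0.6233117  -0.11588139  0.012     ] tip [ 0.62297762 -0.11368105  0.072     ] card near [0.60332627 0.03845119 0.135     ] far [0.69134984 0.02534246 0.135     ] 0.08899431219246728 -8.470407871416663
foot->cardnear in station axes -0.04466347290654819 0.14907426965774556
centre [ 0.63591182 -0.04083926]
0.059692592567897294 0.04890802307305596
0.05900732009148343 0.05102544912160146
0.015029119661349101 0.19798229273080153
0.10401410342185087 0.19927080650782006
scene blue 1522 [ 0.789 -0.595  0.025]
scene blue 336 [ 0.336 -0.278  0.025]
scene purple 304 [ 0.433 -0.438  0.025]
side blue 236 [-2.133  3.996  0.025]
side blue 1551 [-0.474  1.346  0.025]
side blue 153 [-0.319  0.753  0.025]
side blue 626 [ 0.338 -0.277  0.025]
side blue 105 [ 0.881 -0.509  0.025]
side blue 3370 [ 0.765 -0.63   0.025]
side purple 798 [ 0.435 -0.435  0.025]
(array([-120.1,  278.1,   50.1]), array([3.000e-02, 5.000e-02, 9.009e+01]))
```

```bash
python3 -c "
from h import *
print(go([.431,-.326,.22],-59))"
```

```text
(array([-119. ,  278.1,   80.1]), array([1.000e-02, 5.000e-02, 5.909e+01]))
```

>>> {"fn": "apply_moves", "kwargs": {
  "deltas": [
    {"fingers": 87, "delta_pos": [-119, 278, 80], "angular": [0, 0, 59]},
    {"fingers": 87, "delta_pos": [-119, 278, 80], "angular": [0, 0, 59]},
    {"fingers": 87, "delta_pos": [-119, 278, 80], "angular": [0, 0, 59]},
    {"fingers": 87, "delta_pos": [-119, 278, 80], "angular": [0, 0, 59]},
    {"fingers": 87, "delta_pos": [-119, 278, 80], "angular": [0, 0, 59]},
    {"fingers": 87, "delta_pos": [-119, 278, 80], "angular": [0, 0, 59]},
    {"fingers": 87, "delta_pos": [-119, 278, 80], "angular": [0, 0, 59]},
    {"fingers": 87, "delta_pos": [-119, 278, 80], "angular": [0, 0, 59]},
    {"fingers": 87, "delta_pos": [-119, 278, 80], "angular": [0, 0, 59]},
    {"fingers": 87, "delta_pos": [-119, 278, 80], "angular": [0, 0, 59]}
  ]
}}

```text
clock: 3.25
tool_pos: [0.4324, -0.325, 0.2209]
orientation: [-180.0, -0.0, -58.6]
force: [0.9, -0.4, -0.3]
opening: 0.0871
gripper_force: 0.0
```

```bash
python3 - <<'E'
from h import *
o=ctrl.get_obs(); im=snap('wrist','w3.png')[:,:,::-1].copy(); c=cam('wrist',o)
print(o['clock'],o['tool_pos'],o['orientation'],o['joint_pos'].round(1))
# top bore/flange circles
g=cv2.cvtColor(im,cv2.COLOR_BGR2GRAY)
p=proj(c,[[.431,-.326,.05]])[0]; print('expect',p)
r=g[int(p[1])-70:int(p[1])+70,int(p[0])-70:int(p[0])+70]
print(cv2.HoughCircles(cv2.medianBlur(r,3),cv2.HOUGH_GRADIENT,1.2,10,param1=120,param2=18,minRadius=8,maxRadius=60))
x,y=int(p[0])-70,int(p[1])-70; print(x,y)
cv2.imwrite('pics/z3.png',cv2.resize(im[y:y+140,x:x+140],(560,560),interpolation=cv2.INTER_CUBIC))
E
```

```text
3.25 [ 0.43239478 -0.32504847  0.22092936] [-1.79968906e+02 -2.60425615e-02 -5.86243789e+01] [-16.2   8.1 -16.8  -0.  -65.   47.5]
expect [275.10962578 191.81379935]
[[[ 71.4       69.        27.920002]
  [ 97.8       31.800001  27.08    ]
  [117.00001  137.40001   22.52    ]
  [ 73.8       54.600002  16.16    ]
  [ 76.200005  78.600006  18.08    ]
  [ 94.200005  87.        25.52    ]
  [ 63.000004  77.4       15.8     ]
  [ 63.000004  55.800003  14.      ]
  [ 81.        61.800003  16.52    ]]]
205 121
```

View pics/z3.png

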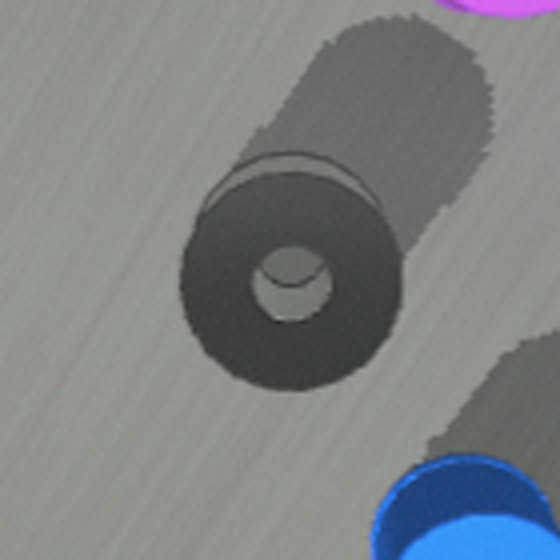

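The crop shows the spool's top flange centred at (292,282), which is pixel (277.9,191.4) in the full image. The bore is open, and the purple and blue spools are clear of it.

```bash
python3 - <<'E'
from h import *
o=ctrl.get_obs(); c=cam('wrist',o)
p=plane(c,[(277.9,191.4)],.05)[0]; print(p, o['qvel'].round(2), o['tool_pos'],o['orientation'])
print(go([p[0],p[1],.013],-59))
E
```

```text
[ 0.42876785 -0.32792777  0.05      ] [-0.16 -0.08  0.01  0.09 -0.03 -0.24] [ 0.43235772 -0.32512767  0.2209913 ] [-1.79965738e+02 -3.16023335e-02 -5.86490330e+01]
(array([  0.4,   4.6, 208. ]), array([-0.03, -0.03,  0.35]))
```

>>> {"fn": "apply_moves", "kwargs": {
  "deltas": [
    {"fingers": 87, "delta_pos": [0, 4, 50], "angular": [0, 0, 0]},
    {"fingers": 87, "delta_pos": [0, 4, 100], "angular": [0, 0, 0]},
    {"fingers": 87, "delta_pos": [0, 4, 150], "angular": [0, 0, 0]},
    {"fingers": 87, "delta_pos": [0, 4, 185], "angular": [0, 0, 0]},
    {"fingers": 87, "delta_pos": [0, 4, 203], "angular": [0, 0, 0]},
    {"fingers": 87, "delta_pos": [0, 4, 208], "angular": [0, 0, 0]},
    {"fingers": 87, "delta_pos": [0, 4, 208], "angular": [0, 0, 0]},
    {"fingers": 45, "delta_pos": [0, 4, 208], "angular": [0, 0, 0]},
    {"fingers": 45, "delta_pos": [0, 4, 208], "angular": [0, 0, 0]},
    {"fingers": 45, "delta_pos": [0, 4, 208], "angular": [0, 0, 0]}
  ]
}}

```text
clock: 4.3
tool_pos: [0.4288, -0.3288, 0.0138]
orientation: [-179.9, -0.1, -58.9]
force: [-0.1, -0.5, -0.1]
opening: 0.0684
gripper_force: 0.0
```

>>> {"fn": "apply_moves", "kwargs": {
  "deltas": [
    {"fingers": 45, "delta_pos": [0, 0, 0], "angular": [0, 0, 0]},
    {"fingers": 45, "delta_pos": [0, 0, 0], "angular": [0, 0, 0]},
    {"fingers": 45, "delta_pos": [0, 0, 0], "angular": [0, 0, 0]},
    {"fingers": 45, "delta_pos": [0, 0, 0], "angular": [0, 0, 0]}
  ]
}}

```text
clock: 4.7
tool_pos: [0.4289, -0.3288, 0.0134]
orientation: [-179.9, -0.1, -58.9]
force: [0.9, 2.8, 6.4]
opening: 0.056
gripper_force: 30.0
```

```bash
python3 -c "
from h import *
o=ctrl.get_obs()
print(go([.6237,-.1157,.13],-59,o), o['clock'])"
```

```text
(array([ -81.5, -277. , -116.3]), array([-0.07, -0.09,  0.13])) 4.7
```

>>> {"fn": "apply_moves", "kwargs": {
  "deltas": [
    {"fingers": 45, "delta_pos": [0, 0, -20], "angular": [0, 0, 0]},
    {"fingers": 45, "delta_pos": [0, 0, -60], "angular": [0, 0, 0]},
    {"fingers": 45, "delta_pos": [-5, -17, -100], "angular": [0, 0, 0]},
    {"fingers": 45, "delta_pos": [-15, -51, -116], "angular": [0, 0, 0]},
    {"fingers": 45, "delta_pos": [-28, -96, -116], "angular": [0, 0, 0]},
    {"fingers": 45, "delta_pos": [-41, -141, -116], "angular": [0, 0, 0]},
    {"fingers": 45, "delta_pos": [-54, -186, -116], "angular": [0, 0, 0]},
    {"fingers": 45, "delta_pos": [-67, -229, -116], "angular": [0, 0, 0]},
    {"fingers": 45, "delta_pos": [-77, -262, -116], "angular": [0, 0, 0]},
    {"fingers": 45, "delta_pos": [-81.5, -277, -116], "angular": [0, 0, 0]}
  ]
}}

```text
clock: 5.7
tool_pos: [0.6241, -0.1133, 0.1276]
orientation: [179.9, 0.0, -58.8]
force: [0.2, -0.8, -3.6]
opening: 0.0557
gripper_force: 30.0
```

>>> {"fn": "apply_moves", "kwargs": {
  "deltas": [
    {"fingers": 45, "delta_pos": [0, 0, 0], "angular": [0, 0, 0]},
    {"fingers": 45, "delta_pos": [0, 0, 0], "angular": [0, 0, 0]}
  ]
}}

```text
clock: 5.9
tool_pos: [0.6219, -0.1158, 0.1278]
orientation: [179.9, 0.1, -58.9]
force: [0.1, -0.4, -1.6]
opening: 0.0559
gripper_force: 30.0
```

```bash
python3 - <<'E'
from h import *
o=ctrl.get_obs(); print(o['clock'],o['tool_pos'],o['orientation'],o['opening'],o['gripper_force'])
print(go([.6237,-.1157,.13],-59,o))
out=[]
for n in('scene','side'):
    im=snap(n,n+'4.png')[:,:,::-1]; c=cam(n); u,v=proj(c,[[.6237,-.1157,.11]])[0].astype(int)
    print(n,u,v,proj(c,[[.6232,-.1148,.072],[.6232,-.1148,.117]]).round(1).tolist())
    out.append(cv2.resize(im[v-30:v+45,u-25:u+25],(400,600),interpolation=cv2.INTER_CUBIC))
cv2.imwrite('pics/z4.png',np.hstack(out))
E
```

```text
5.9 [ 0.62193912 -0.11580346  0.12775102] [ 1.79900816e+02  6.25648419e-02 -5.88800481e+01] 0.05593932941092097 29.999867585138418
(array([ 0.8, -1.6, -2.3]), array([0.1 , 0.06, 0.12]))
scene 229 208 [[231.0, 216.2], [229.8, 206.7]]
side 331 208 [[331.3, 220.1], [331.8, 206.2]]
```

View pics/z4.png

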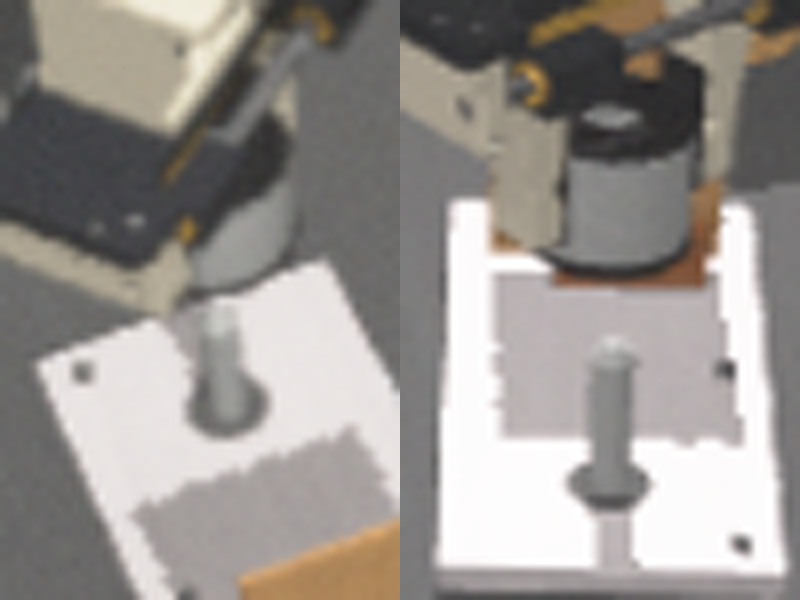

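The spool hangs upright in the grip above the spindle, with the spindle tip at (220,310) in the left crop and (612,345) in the right. In the side crop the bore is at (612,117), about 2 mm left of where it should be, which agrees with the measured TCP error.

>>> {"fn": "apply_moves", "kwargs": {
  "deltas": [
    {"fingers": 45, "delta_pos": [0.8, -1.6, 10], "angular": [0, 0, 0]},
    {"fingers": 45, "delta_pos": [0.8, -1.6, 25], "angular": [0, 0, 0]},
    {"fingers": 45, "delta_pos": [0.8, -1.6, 32], "angular": [0, 0, 0]},
    {"fingers": 45, "delta_pos": [0.8, -1.6, 32], "angular": [0, 0, 0]},
    {"fingers": 45, "delta_pos": [0.8, -1.6, 32], "angular": [0, 0, 0]}
  ]
}}

```text
clock: 6.5
tool_pos: [0.6247, -0.1159, 0.0966]
orientation: [180.0, -0.0, -58.9]
force: [-0.2, 0.9, -2.5]
opening: 0.0561
gripper_force: 30.0
```

```bash
python3 - <<'E'
from h import *
o=ctrl.get_obs(); print(o['clock'],o['tool_pos'],o['force'])
print(go([.6237,-.1157,.0254],-59,o))
E
```

```text
6.5 [ 0.62474669 -0.11587255  0.09663717] [-0.16816764  0.9105701  -2.52391676]
(array([-0.7,  0.8, 71.2]), array([ 0.01, -0.01,  0.1 ]))
```

>>> {"fn": "apply_moves", "kwargs": {
  "deltas": [
    {"fingers": 45, "delta_pos": [-0.7, 0.8, 6], "angular": [0, 0, 0]},
    {"fingers": 45, "delta_pos": [-0.7, 0.8, 12], "angular": [0, 0, 0]},
    {"fingers": 45, "delta_pos": [-0.7, 0.8, 18], "angular": [0, 0, 0]},
    {"fingers": 45, "delta_pos": [-0.7, 0.8, 24], "angular": [0, 0, 0]},
    {"fingers": 45, "delta_pos": [-0.7, 0.8, 30], "angular": [0, 0, 0]}
  ]
}}

```text
clock: 7.0
tool_pos: [0.6237, -0.1153, 0.0659]
orientation: [180.0, 0.0, -58.9]
force: [0.4, 0.0, -1.0]
opening: 0.0558
gripper_force: 30.0
```

>>> {"fn": "apply_moves", "kwargs": {
  "deltas": [
    {"fingers": 45, "delta_pos": [0, 0, 10], "angular": [0, 0, 0]},
    {"fingers": 45, "delta_pos": [0, 0, 20], "angular": [0, 0, 0]},
    {"fingers": 45, "delta_pos": [0, 0, 30], "angular": [0, 0, 0]},
    {"fingers": 45, "delta_pos": [0, 0, 36], "angular": [0, 0, 0]},
    {"fingers": 45, "delta_pos": [0, 0, 39], "angular": [0, 0, 0]},
    {"fingers": 45, "delta_pos": [0, 0, 40], "angular": [0, 0, 0]}
  ]
}}

```text
clock: 7.6
tool_pos: [0.6236, -0.1153, 0.0261]
orientation: [180.0, 0.0, -58.9]
force: [-0.4, 0.7, -2.5]
opening: 0.0559
gripper_force: 30.0
```

>>> {"fn": "apply_moves", "kwargs": {
  "deltas": [
    {"fingers": 45, "delta_pos": [0, 0, 1], "angular": [0, 0, 0]},
    {"fingers": 45, "delta_pos": [0, 0, 1], "angular": [0, 0, 0]},
    {"fingers": 87, "delta_pos": [0, 0, 1], "angular": [0, 0, 0]},
    {"fingers": 87, "delta_pos": [0, 0, 1], "angular": [0, 0, 0]},
    {"fingers": 87, "delta_pos": [0, 0, 1], "angular": [0, 0, 0]},
    {"fingers": 87, "delta_pos": [0, 0, 0], "angular": [0, 0, 0]},
    {"fingers": 87, "delta_pos": [0, 0, -10], "angular": [0, 0, 0]},
    {"fingers": 87, "delta_pos": [0, 0, -50], "angular": [0, 0, 0]},
    {"fingers": 87, "delta_pos": [0, 0, -100], "angular": [0, 0, 0]},
    {"fingers": 87, "delta_pos": [0, 0, -150], "angular": [0, 0, 0]}
  ]
}}

```text
clock: 8.6
tool_pos: [0.6233, -0.1154, 0.1789]
orientation: [180.0, -0.0, -58.9]
force: [1.8, -0.0, -1.1]
opening: 0.0871
gripper_force: 0.0
```

```bash
python3 - <<'E'
from h import *
o=ctrl.get_obs(); print(o['clock'],o['tool_pos'],o['orientation'],o['opening'])
out=[]
for n in('scene','side'):
    im=snap(n,n+'5.png')[:,:,::-1]; c=cam(n); u,v=proj(c,[[.6237,-.1157,.04]])[0].astype(int)
    print(n,u,v,proj(c,[[.6232,-.1148,.072],[.6232,-.1148,.062]]).round(1).tolist())
    out.append(cv2.resize(im[v-35:v+40,u-25:u+25],(400,600),interpolation=cv2.INTER_CUBIC))
cv2.imwrite('pics/z5.png',np.hstack(out))
print(go([.3975,.317,.25],-2,o))
E
```

```text
8.6 [ 0.62331611 -0.11544887  0.17890944] [ 1.79969910e+02 -4.60813238e-03 -5.88722754e+01] 0.0870661268443762
scene 231 222 [[231.0, 216.2], [231.2, 218.3]]
side 331 229 [[331.3, 220.1], [331.2, 223.1]]
(array([-486.9,  -30.2,  -71.1]), array([ 3.000e-02,  1.000e-02, -5.687e+01]))
```

View pics/z5.png

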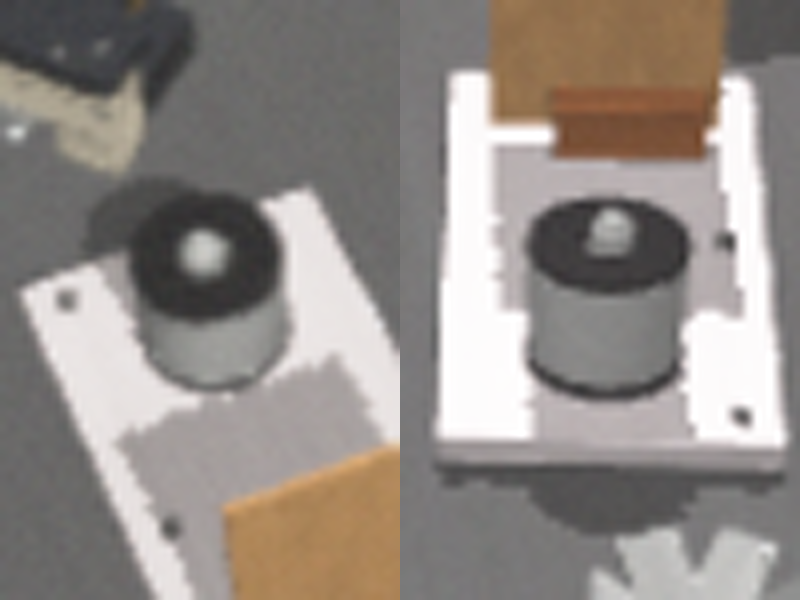

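The spool is seated with the spindle tip showing through the bore, centred at (205,252) left and (610,232) right, and it has been let go. Now to the clip.

>>> {"fn": "apply_moves", "kwargs": {
  "deltas": [
    {"fingers": 87, "delta_pos": [-485, -30, -60], "angular": [0, 0, -56.9]},
    {"fingers": 87, "delta_pos": [-485, -30, -60], "angular": [0, 0, -56.9]},
    {"fingers": 87, "delta_pos": [-485, -30, -60], "angular": [0, 0, -56.9]},
    {"fingers": 87, "delta_pos": [-485, -30, -60], "angular": [0, 0, -56.9]},
    {"fingers": 87, "delta_pos": [-485, -30, -60], "angular": [0, 0, -56.9]},
    {"fingers": 87, "delta_pos": [-485, -30, -60], "angular": [0, 0, -56.9]},
    {"fingers": 87, "delta_pos": [-485, -30, -60], "angular": [0, 0, -56.9]},
    {"fingers": 87, "delta_pos": [-485, -30, -60], "angular": [0, 0, -56.9]},
    {"fingers": 87, "delta_pos": [-485, -30, -60], "angular": [0, 0, -56.9]},
    {"fingers": 87, "delta_pos": [-485, -30, -60], "angular": [0, 0, -56.9]}
  ]
}}

```text
clock: 9.7
tool_pos: [0.3973, 0.3175, 0.2382]
orientation: [-179.9, -0.1, -1.9]
force: [0.8, 0.4, 0.2]
opening: 0.0869
gripper_force: 0.0
```

>>> {"fn": "apply_moves", "kwargs": {
  "deltas": [
    {"fingers": 87, "delta_pos": [0, 0, 0], "angular": [0, 0, 0]},
    {"fingers": 87, "delta_pos": [0, 0, 0], "angular": [0, 0, 0]},
    {"fingers": 87, "delta_pos": [0, 0, 0], "angular": [0, 0, 0]}
  ]
}}

```text
clock: 10.0
tool_pos: [0.3988, 0.3147, 0.2368]
orientation: [180.0, -0.0, -2.0]
force: [0.2, -0.5, 0.1]
opening: 0.0871
gripper_force: 0.0
```

```bash
python3 - <<'E'
from h import *
o=ctrl.get_obs(); im=snap('wrist','w6.png')[:,:,::-1]; c=cam('wrist',o)
print(o['clock'],o['tool_pos'],o['orientation'])
m=(im.min(2)>170).astype(np.uint8); q=proj(c,[[.4327,.315,.026]])[0]; print(q)
k,l,s,ce=cv2.connectedComponentsWithStats(m)
i=min((i for i in range(1,k) if s[i,4]>300),key=lambda i:np.linalg.norm(ce[i]-q)); print(s[i],ce[i])
ys,xs=np.where(l==i); P=plane(c,np.c_[xs,ys],.026)[:,:2]; ax=np.array([.9994,-.035])
t=(P-[.4327,.315])@ax; n=(P-[.4327,.315])@[.035,.9994]
for a in np.arange(-.052,.058,.008):
    w=(t>a)&(t<a+.004)
    if w.any(): print(round(a+.002,3),n[w].min().round(4),n[w].max().round(4),'mid',((n[w].min()+n[w].max())/2).round(4))
print(t.min(),t.max())
print(go([.3977,.3162,.003],-2,o))
E
```

```text
10.0 [0.39882842 0.31474284 0.2367863 ] [ 1.79999839e+02 -1.87660937e-03 -1.99644999e+00]
[272.48732322 152.75728693]
[246 107  52  89 981] [271.38022426 149.83893986]
-0.05 -0.0281 0.0304 mid 0.0012
-0.042 -0.0268 0.0292 mid 0.0012
-0.034 -0.0244 0.0267 mid 0.0012
-0.026 -0.0232 0.0255 mid 0.0011
-0.018 -0.0208 0.0231 mid 0.0011
-0.01 -0.0185 0.0207 mid 0.0011
-0.002 -0.0173 0.0195 mid 0.0011
0.006 -0.0127 0.0149 mid 0.0011
0.014 -0.0116 0.0137 mid 0.0011
0.022 -0.0104 0.0137 mid 0.0016
0.03 -0.0093 0.0125 mid 0.0016
0.038 -0.0082 0.0113 mid 0.0016
0.046 -0.0081 0.0102 mid 0.001
-0.048100277700898295 0.04890493888114597
(array([ -1.2,  -1.4, 233.8]), array([ 0., -0.,  0.]))
```

>>> {"fn": "apply_moves", "kwargs": {
  "deltas": [
    {"fingers": 87, "delta_pos": [0.8, -2.6, 50], "angular": [0, 0, 0]},
    {"fingers": 87, "delta_pos": [0.8, -2.6, 100], "angular": [0, 0, 0]},
    {"fingers": 87, "delta_pos": [0.8, -2.6, 150], "angular": [0, 0, 0]},
    {"fingers": 87, "delta_pos": [0.8, -2.6, 190], "angular": [0, 0, 0]},
    {"fingers": 87, "delta_pos": [0.8, -2.6, 215], "angular": [0, 0, 0]},
    {"fingers": 87, "delta_pos": [0.8, -2.6, 226], "angular": [0, 0, 0]},
    {"fingers": 87, "delta_pos": [0.8, -2.6, 231], "angular": [0, 0, 0]},
    {"fingers": 87, "delta_pos": [0.8, -2.6, 232], "angular": [0, 0, 0]},
    {"fingers": 87, "delta_pos": [0.8, -2.6, 232], "angular": [0, 0, 0]}
  ]
}}

```text
clock: 10.95
tool_pos: [0.4003, 0.3186, 0.0057]
orientation: [-179.9, -0.1, -2.0]
force: [-0.1, 0.5, 0.0]
opening: 0.0871
gripper_force: 0.0
```

```bash
python3 - <<'E'
from h import *
o=ctrl.get_obs(); print(o['clock'],o['tool_pos'],o['orientation'],o['force'])
print(go([.3997,.3173,.004],-2,o))
E
```

```text
10.95 [0.40031468 0.31859181 0.00571176] [-1.79902859e+02 -6.16707043e-02 -1.99229031e+00] [-0.09216047  0.48008936  0.03651532]
(array([-0.6,  1.3,  1.7]), array([-0.1 , -0.06,  0.01]))
```

>>> {"fn": "apply_moves", "kwargs": {
  "deltas": [
    {"fingers": 87, "delta_pos": [-0.6, 1.3, 1], "angular": [0, 0, 0]},
    {"fingers": 20, "delta_pos": [-0.6, 1.3, 1], "angular": [0, 0, 0]},
    {"fingers": 20, "delta_pos": [-0.6, 1.3, 1], "angular": [0, 0, 0]},
    {"fingers": 20, "delta_pos": [-0.6, 1.3, 1], "angular": [0, 0, 0]},
    {"fingers": 20, "delta_pos": [-0.6, 1.3, 1], "angular": [0, 0, 0]},
    {"fingers": 20, "delta_pos": [-0.6, 1.3, 1], "angular": [0, 0, 0]},
    {"fingers": 20, "delta_pos": [-0.6, 1.3, 1], "angular": [0, 0, 0]},
    {"fingers": 20, "delta_pos": [-0.6, 1.3, 1], "angular": [0, 0, 0]},
    {"fingers": 20, "delta_pos": [-0.6, 1.3, 1], "angular": [0, 0, 0]},
    {"fingers": 20, "delta_pos": [-0.6, 1.3, 1], "angular": [0, 0, 0]}
  ]
}}

```text
clock: 11.95
tool_pos: [0.3991, 0.317, 0.0037]
orientation: [-180.0, -0.0, -2.0]
force: [-1.8, 1.0, 2.7]
opening: 0.0335
gripper_force: 29.7
```

>>> {"fn": "apply_moves", "kwargs": {
  "deltas": [
    {"fingers": 20, "delta_pos": [0, 0, 0], "angular": [0, 0, 0]},
    {"fingers": 20, "delta_pos": [0, 0, 0], "angular": [0, 0, 0]},
    {"fingers": 20, "delta_pos": [0, 0, 0], "angular": [0, 0, 0]}
  ]
}}

```text
clock: 12.25
tool_pos: [0.3991, 0.317, 0.0037]
orientation: [-180.0, -0.0, -2.0]
force: [-2.0, 1.4, 3.7]
opening: 0.0332
gripper_force: 29.7
```

```bash
python3 - <<'E'
from h import *
o=ctrl.get_obs()
print(go([.475,.0595,.130],-9.3,o))
print(plane(cam('scene'),[(306,340)],.07))
E
```

```text
(array([  84.7,  254.7, -126.4]), array([-0.03, -0.02,  7.32]))
[[0.65902888 0.3049887  0.07      ]]
```

>>> {"fn": "apply_moves", "kwargs": {
  "deltas": [
    {"fingers": 20, "delta_pos": [0, 0, -15], "angular": [0, 0, 0]},
    {"fingers": 20, "delta_pos": [0, 0, -45], "angular": [0, 0, 0]},
    {"fingers": 20, "delta_pos": [0, 0, -85], "angular": [0, 0, 0]},
    {"fingers": 20, "delta_pos": [0, 0, -115], "angular": [0, 0, 0]},
    {"fingers": 20, "delta_pos": [9, 27, -126], "angular": [0, 0, 1]},
    {"fingers": 20, "delta_pos": [21, 65, -126], "angular": [0, 0, 2]},
    {"fingers": 20, "delta_pos": [36, 107, -126], "angular": [0, 0, 3.5]},
    {"fingers": 20, "delta_pos": [50, 149, -126], "angular": [0, 0, 5]},
    {"fingers": 20, "delta_pos": [63, 190, -126], "angular": [0, 0, 6.3]},
    {"fingers": 20, "delta_pos": [74, 224, -126], "angular": [0, 0, 7.3]}
  ]
}}

```text
clock: 13.25
tool_pos: [0.4646, 0.0877, 0.1291]
orientation: [179.9, 0.1, -9.4]
force: [0.1, 0.4, -0.7]
opening: 0.0332
gripper_force: 29.7
```

```bash
python3 - <<'E'
from h import *
o=ctrl.get_obs(); print(o['clock'],o['tool_pos'],o['orientation'],o['opening'],o['gripper_force'])
print(go([.475,.0595,.0757],-9.3,o))
E
```

```text
13.25 [0.46458058 0.08770406 0.12906972] [ 1.79942034e+02  7.24627136e-02 -9.37931585e+00] 0.033178252082218716 29.686465859413147
(array([14.9, 26.1, 53.4]), array([ 0.06,  0.07, -0.08]))
```

>>> {"fn": "apply_moves", "kwargs": {
  "deltas": [
    {"fingers": 20, "delta_pos": [8, 15, 15], "angular": [0, 0, 0]},
    {"fingers": 20, "delta_pos": [14.9, 26, 35], "angular": [0, 0, 0]},
    {"fingers": 20, "delta_pos": [14.9, 26, 50], "angular": [0, 0, 0]},
    {"fingers": 20, "delta_pos": [14.9, 26, 53], "angular": [0, 0, 0]},
    {"fingers": 20, "delta_pos": [14.9, 26, 53], "angular": [0, 0, 0]},
    {"fingers": 20, "delta_pos": [14.9, 26, 53], "angular": [0, 0, 0]},
    {"fingers": 20, "delta_pos": [14.9, 26, 53], "angular": [0, 0, 0]}
  ]
}}

```text
clock: 13.95
tool_pos: [0.4761, 0.0627, 0.0773]
orientation: [-180.0, -0.1, -9.2]
force: [0.3, -0.3, -1.7]
opening: 0.0331
gripper_force: 29.7
```

```bash
python3 - <<'E'
from h import *
o=ctrl.get_obs(); im=snap('wrist','w7.png')[:,:,::-1]; snap('side','side7.png'); c=cam('wrist',o)
print(o['clock'],o['tool_pos'],o['orientation'],o['opening'])
print(go([.475,.0595,.0757],-9.3,o))
T=tool(o); z=-(.0093+.013)  # clip top in tool z
pts=[[.035,0,-.0223],[.090,0,-.0223],[.090,.013,-.0223],[.090,-.013,-.0223]]
print(proj(c,np.array(pts)@T[:3,:3].T+T[:3,3]).round(1).tolist())
print('edge top/mid', proj(c,[[.6033,.0385,.135],[.6033,.0385,.085],[.6033,.0385,.012]]).round(1).tolist())
E
```

```text
13.95 [0.47610482 0.06272847 0.07732473] [-1.79956825e+02 -5.98345881e-02 -9.24464700e+00] 0.03314782809081999
(array([-0.6,  3.4,  1.6]), array([-0.04, -0.06,  0.06]))
[[271.8, 205.4], [271.6, 67.3], [305.3, 67.4], [237.9, 67.4]]
edge top/mid [[283.4, -110.0], [280.4, -29.5], [278.6, 21.4]]
```

View pics/w7.png

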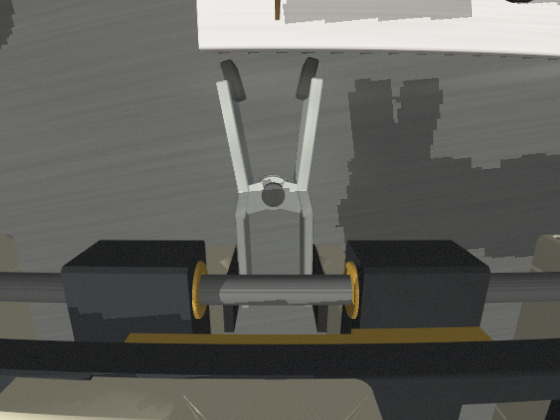

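The wrist view shows the clip wide open and square in the grip, with tips at (231,62) and (312,60), pivot at (273,193), and the tips about 93 mm ahead of the TCP. The card's edge is straight ahead at column 277. I'll align first, then go forward.

>>> {"fn": "apply_moves", "kwargs": {
  "deltas": [
    {"fingers": 20, "delta_pos": [-0.6, 3, 1.6], "angular": [0, 0, 0]},
    {"fingers": 20, "delta_pos": [-0.6, 3, 1.6], "angular": [0, 0, 0]},
    {"fingers": 20, "delta_pos": [-0.6, 3, 1.6], "angular": [0, 0, 0]},
    {"fingers": 20, "delta_pos": [-0.6, 3, 1.6], "angular": [0, 0, 0]},
    {"fingers": 20, "delta_pos": [-0.6, 3, 1.6], "angular": [0, 0, 0]}
  ]
}}

```text
clock: 14.55
tool_pos: [0.4747, 0.0594, 0.075]
orientation: [180.0, -0.0, -9.3]
force: [0.6, -0.1, -1.5]
opening: 0.0332
gripper_force: 29.7
```

```bash
python3 - <<'E'
from h import *
o=ctrl.get_obs(); print(o['tool_pos'],o['orientation'],o['qvel'].round(2))
print(go([.475,.0595,.0757],-9.3,o)); print(go([.5313,.0503,.0757],-9.3,o))
E
```

```text
[0.47466018 0.05935676 0.07498085] [ 1.79999128e+02 -2.95208257e-04 -9.28261488e+00] [-0.01  0.05  0.03 -0.08  0.06  0.04]
(array([ 0.3, -0.2, -0.7]), array([ 0.  , -0.  ,  0.02]))
(array([57.4, -0.2, -0.7]), array([ 0.  , -0.  ,  0.02]))
```

>>> {"fn": "apply_moves", "kwargs": {
  "deltas": [
    {"fingers": 20, "delta_pos": [10, 0, -0.7], "angular": [0, 0, 0]},
    {"fingers": 20, "delta_pos": [20, 0, -0.7], "angular": [0, 0, 0]},
    {"fingers": 20, "delta_pos": [30, 0, -0.7], "angular": [0, 0, 0]},
    {"fingers": 20, "delta_pos": [38, 0, -0.7], "angular": [0, 0, 0]},
    {"fingers": 20, "delta_pos": [46, 0, -0.7], "angular": [0, 0, 0]},
    {"fingers": 20, "delta_pos": [52, 0, -0.7], "angular": [0, 0, 0]},
    {"fingers": 20, "delta_pos": [57, 0, -0.7], "angular": [0, 0, 0]},
    {"fingers": 20, "delta_pos": [57, 0, -0.7], "angular": [0, 0, 0]},
    {"fingers": 20, "delta_pos": [57, 0, -0.7], "angular": [0, 0, 0]},
    {"fingers": 20, "delta_pos": [57, 0, -0.7], "angular": [0, 0, 0]}
  ]
}}

```text
clock: 15.55
tool_pos: [0.5306, 0.0501, 0.0757]
orientation: [180.0, 0.0, -9.3]
force: [0.9, -0.2, -1.1]
opening: 0.0326
gripper_force: 29.7
```

```bash
python3 - <<'E'
from h import *
o=ctrl.get_obs(); print(o['clock'],o['tool_pos'],o['orientation'],o['force'],o['qvel'].round(2))
im=snap('wrist','w8.png')[:,:,::-1]
s=snap('side','side8.png')[:,:,::-1]; t=snap('scene','scene8.png')[:,:,::-1]
print(go([.5313,.0503,.0757],-9.3,o))
z=lambda a,n,w,h:(lambda u,v:cv2.resize(a[max(v-h//2,0):v+h//2,u-w//2:u+w//2],(400,300),interpolation=cv2.INTER_CUBIC))(*proj(cam(n),[[.59,.04,.085]])[0].astype(int))
cv2.imwrite('pics/z8.png',np.hstack([np.vstack([z(s,'side',80,60),z(t,'scene',80,60)]),cv2.resize(im[0:300,190:390],(400,600))]))
E
```

```text
15.55 [0.530559   0.05012583 0.07567526] [ 1.79999376e+02  1.01795684e-02 -9.28471981e+00] [ 0.9122624  -0.24919901 -1.09230483] [ 0.09 -0.08  0.05 -0.01  0.07 -0.09]
(array([ 0.7, -0.3, -0. ]), array([0.  , 0.01, 0.02]))
```

View pics/z8.png

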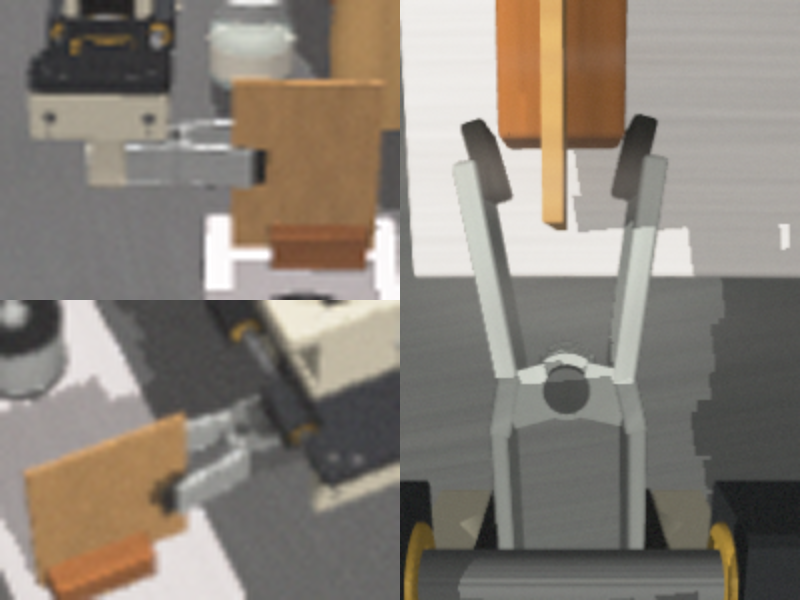

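The wrist crop shows the card's edge at x≈555, about midway between the jaw tips at 478 and 640, with nothing touching. The side crop shows the tips about 19 mm past the edge, level and about half-way up, so I'm handing it in.

```bash
python3 -c "
from plant import ctrl
print(ctrl.close_job())"
```

```text
the job is handed in; nothing more can be done
None
```

The spool is seated on the spindle's base plate and released; the clip is held fully open and level astride the card's edge, about half-way up, tips about 2 cm past it and clear of the card, and the job is handed in at about 16 s.

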